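# Load a name plaque into the desktop laser engraver

### The job

Take the plaque with the dark walnut face out of the drying rack, lay it flat on the mint-green mat with its dark face up and let go, then take it again across its middle and set it fully home in the plywood nest inside the laser engraver, dark face still up. The engraver's amber lid has to be lifted out of the way for this and must end fully closed over the plaque, without being slammed. Leave the other two plaques and everything else on the table where they are.

Things in the scene. Friction and masses are not known exactly. Their poses are not given: they have to be found in the camera images.
- plaque: the plaque to load: 120 x 50 x 16 mm, pale wood with a 3 mm dark walnut face, 60 g. Origin: centre of its pale back; x along the 120 mm, y along the 50 mm, z out of the dark face (at z = 16 mm). Starts in the rack standing on a 120 mm edge, y up, z level: from above, a 120 x 16 mm edge, dark along the face's side, its top 64 mm above the table.
- rack: fixed drying rack, board 130 (x) x 170 (y) x 14 mm, turned any way; origin: centre of its underside. Three slots along x at y = -50, 0, 50 mm, a plaque in each (34 mm free between plaques, 1.5 mm play each side), each held by four 8 mm dowels at x = +-42 mm, 13.5 mm either side of the slot's middle, tops 40 mm above the table.
- mat: fixed mint-green work mat 280 (x) x 200 (y) x 3 mm; origin: centre of its underside. A knife and a sanding block lie on it, one near each x end.
- engraver: fixed laser engraver 270 (x) x 280 (y) mm, left or right of the mat (the rack on the other side); origin: centre of its underside; front at its -x, z up. Walls and rear housing 85 mm high. Open bay x -121..70, y -60..120 mm; console y -140..-60, 90 mm high, stop button to 107 mm. Parked red laser head in the bay at x 47..69, y 77..113 mm, up to 79 mm high.
- nest (a point): centre of the nest's floor, 42 mm above the table, at x -30, y 30 of the engraver, same axes. Pocket 54 (x) x 124 (y) mm for the plaque lying flat, long side along y, either way round: 2 mm play each side; walls 15 mm high, their top 6 mm bevelled back 2.5 mm (plaque ends 1 mm proud). The long walls, 14 mm thick, have 46 mm finger gaps at mid-length, open to floor height; ends closed.
- lid (a joint): angle of the engraver's amber lid, rad: 0 closed (flat), growing as its front edge swings up and back; upright at 1.57, stop at 1.75. A stiff hinge holds it where it is left; 1 to 5 N at the handle moves it. Starts at 0 to 0.3. Needs about 1.4 or more for a gripper to have room over the nest.
- lid_handle (a point): middle of the lid's handle: a round steel bar 10 mm thick along the engraver's y, 94 mm free between its two arms, 40 mm in front of the lid's edge and the engraver's front wall. Closed: 92 mm above the table, at x -175, y 30 mm of the engraver. It turns about the hinge at 247 mm radius and can be pinched from above at any lid angle (40 mm free below it).
- lid_hinge (a point): middle of the lid's hinge line, along the engraver's y, 88 mm above the table at x 72, y 30 mm of the engraver; fixed. From here the closed handle is 247 mm towards the engraver's -x and 4 mm up.
- blue_plaque: like the plaque in size and axes but with a blue face; stands in another slot of the rack and stays there
- green_plaque: like the plaque in size and axes but with a green face; stands in another slot of the rack and stays there
- knife: carving knife lying across the mat near one of its x ends, handle 100 x 24 x 18 mm (x -85..15 mm), blade on to x 78 mm; origin under it, x along it
- sanding_block: red and cork sanding block on the mat near its other x end, 40 (x) x 77 (y) x 26 mm; origin: centre of its underside
- wax_tin: brass-coloured wax tin, 62 mm across, 30 mm tall, on the table in front of the engraver's console; origin: centre of its underside
- jar: amber glass jar, 58 mm across, 70 mm tall, beside the rack; origin: centre of its underside
- glue: white glue bottle, 48 mm across, 140 mm tall, beyond the mat; origin: centre of its underside
- mallet: carver's wooden mallet standing on its head, 72 mm across, 210 mm tall, beyond the mat; origin: centre of its underside
Things that resemble listed ones, but are neither listed nor needed, are in the scene too. Leave any pink or purple look-alike of the plaque alone.

How it is judged (in metres and radians):
On the way, in this order (a step that is already met when the one before it is completed fails the run):
1. the plaque lies flat on the mint-green mat, dark face up, let go and at rest (x of plaque in the frame of mat between -0.14 and 0.14 m and y of plaque in the frame of mat between -0.1 and 0.1 m and z of plaque in the frame of mat below 0.007 m and angle between plaque's own z axis and vertical below 0.08 rad and contact force between the fingers and plaque below 0.1 N and linear speed of plaque below 0.03 m/s), for 0.2 s.
2. the plaque lies home in the engraver's nest, dark face up, let go (x of plaque in the frame of nest between -0.004 and 0.004 m and y of plaque in the frame of nest between -0.004 and 0.004 m and z of plaque in the frame of nest between -0.003 and 0.003 m and angle between plaque's own z axis and vertical below 0.06 rad and angle between the x axis of plaque and the y axis of engraver, either way round below 0.08 rad and contact force between the fingers and plaque below 0.1 N and linear speed of plaque below 0.03 m/s), for 0.2 s.
At the end, for the whole second after the job is handed in: The plaque lies let go and at rest in the nest: within 4 mm of its centre, 3 mm of its floor, dark face up within 0.06 rad, long side along the engraver's y within 0.08 rad; lid below 0.04 rad; other plaques within 20 mm, the remaining things within 25 mm of their starts (all of step 2 and value of joint lid below 0.04 rad and distance of each of blue_plaque, green_plaque from where it was at the start of the episode below 0.02 m and distance of each of knife, sanding_block, jar, wax_tin, glue, mallet from where it was at the start of the episode below 0.025 m); the robot touches nothing.
It fails at once if another plaque is moved more than 20 mm, or the knife, sanding block, wax tin, jar, glue or mallet more than 25 mm (distance of any of blue_plaque, green_plaque from where it was at the start of the episode above 0.02 m or distance of any of knife, sanding_block, jar, wax_tin, glue, mallet from where it was at the start of the episode above 0.025 m).
It fails at once if the lid is slammed: it swings shut faster than 2.5 rad/s (velocity of joint lid below -2.5 rad/s).
It also fails if it takes over 72 s, if anything falls off the work surface, if the arm or the gripper's body presses on something with over 40 N, if the wrist force passes 120 N, or if a joint passes its speed limit or range.

### The arm

A 6-joint arm with a two-finger parallel gripper is mounted at the origin on the work surface. World frame = base frame: x ahead of the robot, y to its left, z up, the work surface at z = 0. Lengths are in mm, angles in rad, forces in N, time in s.
With the tool pointing down it reaches from about 350 to 975 mm from the base axis. Payload 7.1 kg.
Tool frame: the origin (TCP) lies midway between the tips of the shut fingers; the grasp point (between the pads) lies ctrl.grip_point_offset behind it (ctrl.grip_point_offset is the distance from the TCP to the grasp point, in mm); z points along the fingers, y is the line along which they close (so a half turn about z gives the same grasp; the last joint's range is limited). The gripper opens to 88 mm and grips with 3 to 60 N. Pads are 20 mm wide; open, the fingers measure 115 mm over their backs; the gripper's body (75 mm by 178 mm) begins 61 mm behind the grasp point.
Start: joints at [-1.181, 0.423, 1.63, -0, 1.089, -0.019], TCP at [248.458, -573.475, 222.675] pointing down, gripper open.
Joint ranges: [-3, 3], [-0.9, 2.11], [0.09, 2.58], [-1.31, 4.45], [0.11, 2.69], [-2.54, 2.54]. Speed limits (rad/s): [2.39, 2.39, 3.01, 3.14, 3.14, 3.14].

### API

Orientations are given as a rotation vector (axis times angle).
In Python, from workcell import ctrl gives the robot as it stands.
- The arm moves only by the tool apply_moves, never from a script. Its argument "targets" is a list of rows, each an object of numbers: "tx", "ty", "tz": the shift along the world's x, y, z in m; "spin": the turn about the world's z in degrees. In form: [{"tx": .., "ty": .., "tz": .., "spin": ..}, ...]. A call has exactly 8 rows; each row is the pose to reach, as a shift and turn from the pose commanded when the call began; what a row does not reach only later rows make up. A row lasts 1/10 s, in which the tool goes at most 50 mm and 8.59 degrees, less where a joint would pass 70% of its speed; a pose out of reach is approached as far as the arm can. A call with a gripper value outside its range is refused whole. "gripper" is the closure, from -1 (fully open) to 1 (shut), set as the call begins (left out, the last holds). The fingers move at their own pace and stop on an object; the grip force is fixed at half the most. Time passes only in rows, so rows that repeat a pose let the fingers close, or fill a call up. It gives the time, the measured TCP pose, the force, the opening and the grip force at its end, in the units of the state.
- ctrl.get_obs(): the state, without advancing time (a new reading comes with each control period).
- ctrl.get_image(name): name is "scene" or "top" or "wrist"; returns the picture (480x640x3 uint8, red, green, blue); there is no depth.
- ctrl.get_calibration(name): a dict with "fov_y" (degrees; the focal length in pixels is half the picture's height over the tangent of half this angle, whatever the lens; pixels are square), "cx", "cy" (the principal point, pixels), "rvec" (rotation vector, rad) and "tvec" (3), from world to camera coordinates, as OpenCV has them. Camera axes: x right, y down, z forward; pixel columns grow to the right and rows downward; lengths in mm; the calibration is good to about 2 mm. A picture is of the moment at which its call begins: read the wrist's pose just before it. get_calibration takes no time and is no camera call; for the wrist camera it gives the pose at the moment of the call.
- ctrl.close_job(): hands the job in; it is judged then, once.
Trained networks look in the newest picture that a camera, given by its name, has taken for a name from the list of things; names that differ only in an ending like _2 or _b are one class to them, and where a whole thing is asked for, a point or a joint stands for the part that bears it (a point fixed in the world has none). Each returns a list of dicts, best first, with "score" (0 to 1); they miss things now and then, are a little off and sometimes report something else, mostly with a low value. They report only what shows in the picture. A call takes as long as a camera call. They do not tell look-alikes from the thing itself.
- ctrl.outline_of(name, camera): "pixels" (480x640 bool, what is visible of it) and "box" ([left, top, right, bottom] in pixels, round what is visible of it).
- ctrl.pinpoint(name, camera): "uv" ([column, row] in pixels: a listed point, or the origin of a listed thing).
The state is a dict: "t": time; "qpos": joint angles; "qvel": joint speeds; "joint_torque": joint torques, N m; "ee_pos": TCP position; "orientation": TCP orientation; "ft_force": force on the tool from outside, world axes, zero at the start; "moment": the same for the moment, N m; "width": finger opening in mm; "grasp_force": force on a finger pad.
Only numpy, scipy, OpenCV 4.12 (cv2) and the standard library are available. Lean on these libraries where they do the work, as an engineer would, in place of code of your own. Each camera call takes 0.05 s, during which the arm holds its last target. There are 200 camera calls.

## Working session

There is one attempt and no reset: what is moved stays moved. The work goes in short steps, Python scripts to look and compute and a tool call to move; the robot and the scene stay as the last step left them, time stands still between calls to the robot, and variables do not carry over. Pictures are saved under pics/ and viewed, at most 12 in all, crops included, and the job is handed in when it is done.

Besides the shell and the picture viewer there is one more tool, called after "Emit:" as name(argument=value, ...), one argument or row to a line, values as JSON. apply_moves: Moves the arm, as the interface text tells. Its arguments: {"type":"object","properties":{"targets":{"type":"array"},"gripper":{"type":"number"}},"required":["targets"]}

```bash
ls; mkdir -p pics
python3 - <<'E'
from workcell import ctrl
import cv2,numpy as np
o=ctrl.get_obs();print({k:np.round(v,3) for k,v in o.items()},ctrl.grip_point_offset)
for n in("top","scene"):
    im=ctrl.get_image(n);cv2.imwrite(f"pics/{n}0.png",im[:,:,::-1])
    c=ctrl.get_calibration(n);print(n,{k:np.round(v,3) for k,v in c.items()})
    for t in["plaque","rack","mat","engraver","nest","lid_handle","lid_hinge","blue_plaque","green_plaque","knife","sanding_block","wax_tin","jar","glue","mallet"]:
        print(t,[(np.round(d["uv"],1).tolist(),round(d["score"],2)) for d in ctrl.pinpoint(t,n)[:3]])
print(ctrl.get_obs()["t"])
E
```

```text
pics
{'t': np.float64(0.0), 'qpos': array([-1.181,  0.424,  1.631,  0.   ,  1.089, -0.019]), 'qvel': array([-0.   , -0.001, -0.   ,  0.003, -0.   , -0.   ]), 'joint_torque': array([-0.0000e+00, -5.4463e+01, -2.7367e+01,  6.4000e-02,  2.3000e-02,
       -0.0000e+00]), 'ee_pos': array([ 248.274, -572.982,  221.911]), 'orientation': array([-3.075, -0.637,  0.   ]), 'ft_force': array([-0.767,  0.205, -0.309]), 'moment': array([ 0.022, -0.041, -0.008]), 'grasp_force': np.float64(0.0), 'width': np.float64(87.373)} 18.700000000000003
top {'fov_y': np.float64(48.126), 'cx': np.float64(313.142), 'cy': np.float64(246.869), 'rvec': array([ 2.243, -2.183,  0.069]), 'tvec': array([ -98.229,  488.858, 1528.103])}
plaque [([447.6, 272.9], 0.89), ([373.3, 297.0], 0.85), ([380.3, 207.1], 0.72)]
rack [([381.4, 214.0], 0.68)]
mat [([283.2, 236.9], 0.85)]
engraver [([186.9, 217.1], 0.75)]
nest []
lid_handle [([166.6, 282.1], 0.86), ([400.5, 202.4], 0.31)]
lid_hinge [([166.3, 189.4], 0.65), ([402.0, 201.1], 0.47)]
blue_plaque [([380.6, 208.9], 0.17)]
green_plaque [([369.0, 222.5], 0.71), ([376.6, 211.4],
[... 442 characters left out ...]
[([221.4, 279.4], 0.59)]
mat [([345.0, 260.2], 0.94), ([487.0, 195.5], 0.6)]
engraver [([464.7, 291.1], 0.76), ([358.3, 220.1], 0.55)]
nest []
lid_handle [([484.1, 191.8], 0.89)]
lid_hinge [([488.6, 307.4], 0.64)]
blue_plaque [([192.8, 276.8], 0.67)]
green_plaque [([199.7, 247.1], 0.75), ([231.9, 259.8], 0.61), ([415.3, 215.7], 0.53)]
knife [([489.1, 305.0], 0.66), ([344.7, 263.2], 0.65), ([332.9, 305.3], 0.62)]
sanding_block [([356.8, 222.3], 0.67), ([197.6, 245.4], 0.23), ([486.3, 194.5], 0.2)]
wax_tin [([418.6, 216.3], 0.79), ([233.7, 262.7], 0.5), ([461.1, 290.4], 0.34)]
jar [([199.7, 246.8], 0.63)]
glue [([309.7, 356.9], 0.71), ([199.8, 244.8], 0.63)]
mallet [([356.1, 346.7], 0.89)]
1.6
```

View pics/top0.png

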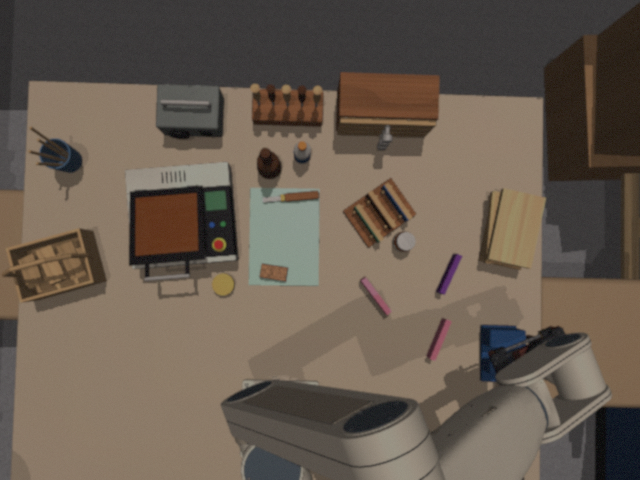

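View pics/scene0.png

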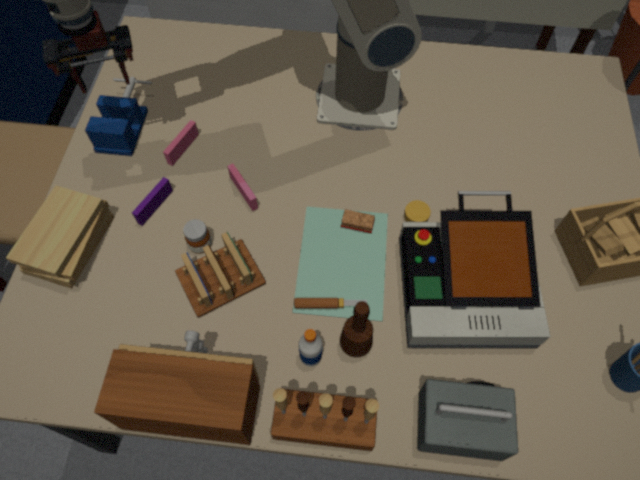

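The top view shows the rack near (381,213), the mat at (284,237), the engraver at (182,215) with its handle at (167,275), and the pink and purple decoys at (375,297), (449,274) and (439,340). The scene view agrees: rack (220,277), handle (484,193), lid nearly closed.

```bash
cat > h.py <<'E'
from workcell import ctrl
import cv2,numpy as np
from scipy.spatial.transform import Rotation as R
def cam(n):
    c=ctrl.get_calibration(n);f=240/np.tan(np.radians(c["fov_y"])/2)
    return np.array([[f,0,c["cx"]],[0,f,c["cy"]],[0,0,1.]]),np.array(c["rvec"],float),np.array(c["tvec"],float)
def ray(n,uv,c=None):
    K,r,t=c or cam(n);M=R.from_rotvec(r).as_matrix()
    d=M.T@np.linalg.inv(K)@np.array([uv[0],uv[1],1.]);return -M.T@t,d
def onz(n,uv,z,c=None):
    o,d=ray(n,uv,c);return (o+d*(z-o[2])/d[2])[:2]
def proj(n,P,c=None):
    K,r,t=c or cam(n);return cv2.projectPoints(np.array(P,float).reshape(-1,3),r,t,K,None)[0][:,0]
E
python3 - <<'E'
from h import *
print("distort?",[ (k) for k in ctrl.get_calibration("top")])
for n,uv,z in[("rack",(381,213),0),("mat",(283.2,236.9),0),("handle",(167,275),92),("engr",(186.9,217),0),("sand",(271,269),0),("knife",(289,202),3),("tin",(226,284),0),("jar",(404,242),0),("glue",(299.6,158),0)]: print(n,onz("top",uv,z).round())
for n,uv,z in[("rack",(221,279),0),("mat",(345,260),0),("handle",(484.1,191.8),92),("engr",(464.7,291),0),("sand",(356.8,222),0),("mallet",(356,346.7),0),("glue",(309.7,356.9),0),("tin",(418.6,216),0)]: print("s",n,onz("scene",uv,z).round())
K,r,t=cam("wrist");o=ctrl.get_obs();T=R.from_rotvec(o["orientation"]).as_matrix();M=R.from_rotvec(r).as_matrix()
print("wrist cam in tool",T.T@(-M.T@t-o["ee_pos"]),"\n",(T.T@M.T).round(3),K[0,0])
a=cv2.imread("pics/top0.png")[160:270,320:430];b=cv2.imread("pics/scene0.png")[220:330,160:270]
cv2.imwrite("pics/c.png",np.hstack([cv2.resize(x,(400,400),interpolation=3) for x in(a,b)]))
E
```

```text
distort? ['fov_y', 'cx', 'cy', 'rvec', 'tvec']
rack [ 595. -279.]
mat [518.   2.]
handle [402. 308.]
engr [568. 280.]
sand [425.  34.]
knife [619. -12.]
tin [379. 161.]
jar [ 513. -348.]
glue [748. -39.]
s rack [ 597. -270.]
s mat [515.   8.]
s handle [348. 312.]
s engr [562. 286.]
s sand [408.  27.]
s mallet [721.  51.]
s glue [755. -46.]
s tin [374. 176.]
wrist cam in tool [  69.69514339    0.173011   -163.21387191] 
 [[-0.001 -0.965 -0.262]
 [ 1.    -0.001 -0.001]
 [ 0.001 -0.262  0.965]] 407.7954910540832
```

View pics/c.png

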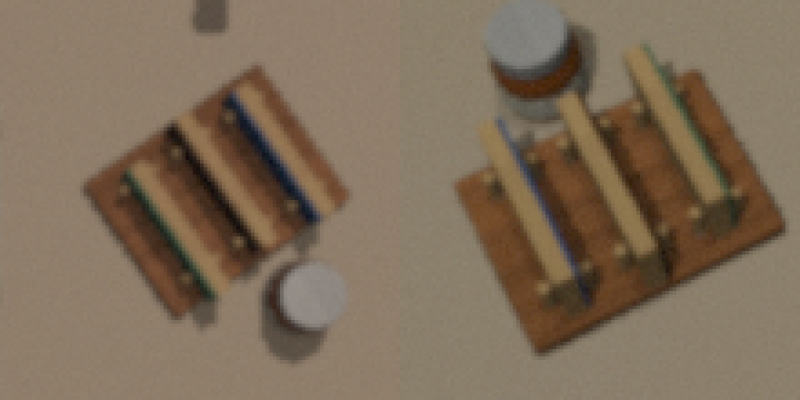

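In the crop the walnut plaque is in the middle slot. Its dark side faces image lower-left (+y, -x). The green plaque is in the left slot and the blue one in the right. I'll move over the rack and look with the wrist camera.

Emit:
apply_moves(
  targets=[
    {"tx": 0.035,"ty": 0.03,"tz": 0,"spin": 3},
    {"tx": 0.075,"ty": 0.064,"tz": 0,"spin": 8},
    {"tx": 0.112,"ty": 0.096,"tz": 0,"spin": 15},
    {"tx": 0.15,"ty": 0.128,"tz": 0,"spin": 15},
    {"tx": 0.187,"ty": 0.16,"tz": 0,"spin": 15},
    {"tx": 0.225,"ty": 0.192,"tz": 0,"spin": 15},
    {"tx": 0.262,"ty": 0.224,"tz": 0,"spin": 15},
    {"tx": 0.29,"ty": 0.25,"tz": 0,"spin": 15},
  ],
  gripper=0.23,
)

```text
t: 2.4
ee_pos: [540.5, -321.5, 222.8]
orientation: [2.966, 1.035, 0.001]
ft_force: [1.0, -0.1, -0.8]
width: 34.5
grasp_force: 0.0
```

Emit:
apply_moves(
  targets=[
    {"tx": 0.025,"ty": 0.02,"tz": 0,"spin": 0},
    {"tx": 0.045,"ty": 0.035,"tz": 0,"spin": 0},
    {"tx": 0.055,"ty": 0.045,"tz": 0,"spin": 0},
    {"tx": 0.055,"ty": 0.045,"tz": 0,"spin": 0},
    {"tx": 0.055,"ty": 0.045,"tz": 0,"spin": 0},
    {"tx": 0.055,"ty": 0.045,"tz": 0,"spin": 0},
    {"tx": 0.055,"ty": 0.045,"tz": 0,"spin": 0},
    {"tx": 0.055,"ty": 0.045,"tz": 0,"spin": 0},
  ],
)

```text
t: 3.2
ee_pos: [592.8, -279.2, 222.8]
orientation: [-2.967, -1.032, 0.0]
ft_force: [-0.6, -0.6, 0.2]
width: 33.6
grasp_force: 0.0
```

Run:
```python
from h import *
c=cam("wrist");im=ctrl.get_image("wrist");cv2.imwrite("pics/w1.png",im[:,:,::-1]);np.save("w1.npy",np.array([c[1],c[2]]))
o=ctrl.get_obs();print(o["ee_pos"],o["orientation"],o["width"],o["t"])
for t in("plaque","green_plaque","blue_plaque","rack"):
    print(t,[(np.round(d["uv"],1).tolist(),round(d["score"],2),onz("wrist",d["uv"],0 if t=="rack" else 39,c).round(1).tolist()) for d in ctrl.pinpoint(t,"wrist")[:3]])
    for d in ctrl.outline_of(t,"wrist")[:3]: print("  ",np.round(d["box"]).tolist(),round(d["score"],2))
```

```text
[ 593.00338822 -279.10858931  222.79965884] [2.96708374e+00 1.03227413e+00 2.85810868e-05] 34.139242338902065 3.25
plaque [([324.4, 203.6], 0.57, [603.0, -277.7]), ([356.6, 442.9], 0.57, [430.6, -456.9])]
   [307.0, 414.0, 385.0, 455.0] 0.89
   [303.0, 131.0, 327.0, 283.0] 0.65
   [157.0, 318.0, 170.0, 322.0] 0.42
green_plaque [([261.3, 216.5], 0.96, [560.2, -241.8]), ([313.6, 304.9], 0.46, [523.1, -328.7])]
blue_plaque [([381.4, 217.0], 0.92, [624.4, -323.8])]
   [359.0, 142.0, 388.0, 283.0] 0.67
rack [([314.9, 199.8], 0.73, [595.2, -273.0])]
   [218.0, 127.0, 416.0, 274.0] 0.66
```

View pics/w1.png

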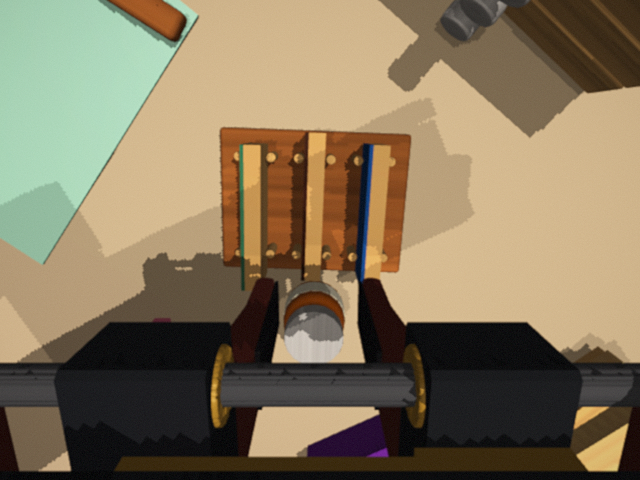

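The wrist view shows the walnut plaque's top edge from about (317,133) to (312,280). Its dark strip is on the left, the green plaque is at u≈250 and the blue one at u≈375. I'll fit the pale strip in the z=64 plane.

Run:
```python
from h import *
im=cv2.imread("pics/w1.png");K=cam("wrist")[0];r,t=np.load("w1.npy");c=(K,r,t)
hsv=cv2.cvtColor(im,cv2.COLOR_BGR2HSV);print(hsv[200,[300,305,312,318,323,330,340]].tolist(), hsv[200,[240,250,270]].tolist())
m=((hsv[...,2]>150)&(hsv[...,0]>12)).astype(np.uint8);m[:128]=0;m[292:]=0;m[:,:225]=0;m[:,405:]=0
n,l,s,ce=cv2.connectedComponentsWithStats(m)
for i in range(1,n):
    if s[i,4]>800:
        ys,xs=np.nonzero(l==i);ok=np.ones(len(xs),bool)
        W=np.array([onz("wrist",p,64,c) for p in zip(xs,ys)])
        q=cv2.minAreaRect(W.astype(np.float32));print(s[i].tolist(),q)
        for row in (145,180,215,250): print(row,xs[ys==row].min() if (ys==row).any() else 0,xs[ys==row].max() if (ys==row).any() else 0)
```

```text
[[13, 192, 69], [10, 174, 69], [18, 148, 200], [17, 147, 198], [15, 166, 167], [11, 190, 142], [12, 189, 143]] [[61, 97, 87], [17, 147, 199], [13, 200, 140]]
[305, 132, 22, 134, 2294] ((603.738037109375, -268.5896911621094), (106.90962219238281, 16.578760147094727), 36.520626068115234)
145 308 325
180 308 324
215 306 322
250 305 320
[243, 145, 18, 121, 2010] ((567.788818359375, -230.80032348632812), (97.50492858886719, 13.402922630310059), 36.17869186401367)
145 243 259
180 243 260
215 244 260
250 244 259
[365, 145, 40, 147, 3186] ((624.282470703125, -321.5658874511719), (121.78041076660156, 32.631656646728516), 41.46250534057617)
145 374 390
180 372 388
215 369 404
250 367 404
```

Run:
```python
from h import *
K=cam("wrist")[0];r,t=np.load("w1.npy");c=(K,r,t)
im=cv2.imread("pics/w1.png");hsv=cv2.cvtColor(im,cv2.COLOR_BGR2HSV)
m=((hsv[...,2]>150)&(hsv[...,0]>14));L=[];Rr=[]
for row in range(140,255,5):
    x=np.nonzero(m[row,300:335])[0]+300
    L.append(onz("wrist",(x.min(),row),64,c));Rr.append(onz("wrist",(x.max()+1,row),64,c))
for P in(L,Rr):
    P=np.array(P);v=np.linalg.svd(P-P.mean(0))[2][0];v*=-np.sign(v[0]);print(P.mean(0),np.degrees(np.arctan2(v[1],v[0])))
for p in((317,132),(312,282),(313,285)):print(onz("wrist",p,64,c))
print(im[262:296:2,312].tolist())
```

```text
[ 602.54111722 -259.84506992] -143.64528033453993
[ 611.19651532 -270.80099961] -145.33364795729258
[ 645.87935445 -235.83403768]
[ 547.5753114  -308.03340845]
[ 545.97820841 -310.35589161]
[[87, 157, 208], [65, 123, 167], [44, 79, 108], [42, 77, 109], [41, 78, 108], [43, 79, 109], [41, 78, 109], [42, 79, 109], [43, 80, 107], [37, 72, 100], [62, 73, 82], [70, 81, 87], [69, 80, 85], [71, 81, 86], [65, 83, 96], [12, 32, 64], [9, 35, 78]]
```

Emit:
apply_moves(
  targets=[
    {"tx": 0.0035,"ty": 0.008,"tz": 0,"spin": -3},
    {"tx": 0.0035,"ty": 0.008,"tz": -0.03,"spin": -3},
    {"tx": 0.0035,"ty": 0.008,"tz": -0.065,"spin": -3},
    {"tx": 0.0035,"ty": 0.008,"tz": -0.1,"spin": -3},
    {"tx": 0.0035,"ty": 0.008,"tz": -0.135,"spin": -3},
    {"tx": 0.0035,"ty": 0.008,"tz": -0.165,"spin": -3},
    {"tx": 0.0035,"ty": 0.008,"tz": -0.185,"spin": -3},
    {"tx": 0.0035,"ty": 0.008,"tz": -0.193,"spin": -3},
  ],
)

```text
t: 4.45
ee_pos: [595.6, -269.8, 27.2]
orientation: [-2.99, -0.955, 0.004]
ft_force: [-0.2, 0.7, 0.3]
width: 33.7
grasp_force: 0.0
```

Emit:
apply_moves(
  targets=[
    {"tx": 0,"ty": 0,"tz": 0,"spin": 0},
    {"tx": 0,"ty": 0,"tz": 0,"spin": 0},
    {"tx": 0,"ty": 0,"tz": 0,"spin": 0},
    {"tx": 0,"ty": 0,"tz": 0,"spin": 0},
    {"tx": 0,"ty": 0,"tz": 0,"spin": 0},
    {"tx": 0,"ty": 0,"tz": 0,"spin": 0},
    {"tx": 0,"ty": 0,"tz": 0,"spin": 0},
    {"tx": 0,"ty": 0,"tz": 0,"spin": 0},
  ],
  gripper=1,
)

```text
t: 5.25
ee_pos: [597.8, -270.9, 31.1]
orientation: [2.991, 0.955, 0.002]
ft_force: [-0.4, 0.8, 5.3]
width: 16.0
grasp_force: 30.0
```

Emit:
apply_moves(
  targets=[
    {"tx": 0,"ty": 0,"tz": 0.015,"spin": 0},
    {"tx": 0,"ty": 0,"tz": 0.04,"spin": 0},
    {"tx": 0,"ty": 0,"tz": 0.07,"spin": 0},
    {"tx": 0,"ty": 0,"tz": 0.1,"spin": 0},
    {"tx": -0.01,"ty": 0.02,"tz": 0.12,"spin": 0},
    {"tx": -0.02,"ty": 0.05,"tz": 0.12,"spin": 7},
    {"tx": -0.03,"ty": 0.08,"tz": 0.12,"spin": 14},
    {"tx": -0.04,"ty": 0.11,"tz": 0.12,"spin": 21},
  ],
)

```text
t: 6.05
ee_pos: [556.5, -159.6, 150.9]
orientation: [2.764, 1.491, 0.001]
ft_force: [0.5, 0.8, -1.2]
width: 15.8
grasp_force: 30.0
```

Emit:
apply_moves(
  targets=[
    {"tx": -0.01,"ty": 0.03,"tz": 0,"spin": 7},
    {"tx": -0.02,"ty": 0.06,"tz": 0,"spin": 14},
    {"tx": -0.03,"ty": 0.09,"tz": 0,"spin": 21},
    {"tx": -0.04,"ty": 0.12,"tz": 0,"spin": 28},
    {"tx": -0.05,"ty": 0.145,"tz": 0,"spin": 33.6},
    {"tx": -0.064,"ty": 0.166,"tz": 0,"spin": 33.6},
    {"tx": -0.064,"ty": 0.166,"tz": 0,"spin": 33.6},
    {"tx": -0.064,"ty": 0.166,"tz": 0,"spin": 33.6},
  ],
)

```text
t: 6.85
ee_pos: [493.3, 5.7, 150.5]
orientation: [2.219, 2.222, 0.001]
ft_force: [-0.2, -1.3, 0.3]
width: 15.9
grasp_force: 30.0
```

Run:
```python
from h import *
c=cam("wrist");im=ctrl.get_image("wrist");cv2.imwrite("pics/w2.png",im[:,:,::-1]);np.save("w2.npy",np.array([c[1],c[2]]))
o=ctrl.get_obs();print(o["ee_pos"],o["orientation"],o["width"],o["t"])
for n in("wrist","top"):
  if n=="top": ctrl.get_image(n)
  cc=cam(n)
  for t in("mat","knife","sanding_block"):
    for d in ctrl.outline_of(t,n)[:1]:
        ys,xs=np.nonzero(d["pixels"]);z={"mat":3,"knife":15,"sanding_block":29}[t]
        W=np.array([onz(n,p,z,cc) for p in list(zip(xs,ys))[::5]],np.float32);q=cv2.boundingRect(W);print(n,t,d["box"],d["score"],"x",W[:,0].min(),W[:,0].max(),"y",W[:,1].min(),W[:,1].max(),cv2.minAreaRect(W))
```

```text
[493.68574823   5.18746633 150.40584671] [2.21999842e+00 2.22117088e+00 1.44121432e-03] 15.983676193968982 6.9
wrist mat [157.0, 93.3, 547.7, 331.5] 0.75 x 375.51657 658.1338 y -83.11081 101.716576 ((516.9991455078125, 7.781059265136719), (280.9984130859375, 185.00880432128906), 0.6609131097793579)
wrist knife [479.0, 145.3, 514.1, 349.1] 0.79 x 614.05963 652.62256 y -96.7309 65.01667 ((629.3580322265625, -16.70404052734375), (27.761587142944336, 163.585693359375), 7.174537658691406)
wrist sanding_block [178.3, 139.7, 243.0, 254.6] 0.95 x 391.47214 441.14398 y -11.16223 68.23587 ((416.34991455078125, 28.52794647216797), (76.92585754394531, 42.84043884277344), 82.11514282226562)
top mat [249.2, 187.3, 319.5, 285.0] 0.86 x 384.5146 663.88837 y -101.41671 100.335655 ((522.655029296875, -1.8147354125976562), (279.6356506347656, 198.76132202148438), 1.496346116065979)
top knife [264.1, 192.8, 318.5, 202.3] 0.65 x 618.7751 654.218 y -94.79509 62.035248 ((633.513427734375, -16.72606658935547), (25.087017059326172, 158.60882568359375), 8.060364723205566)
```

View pics/w2.png

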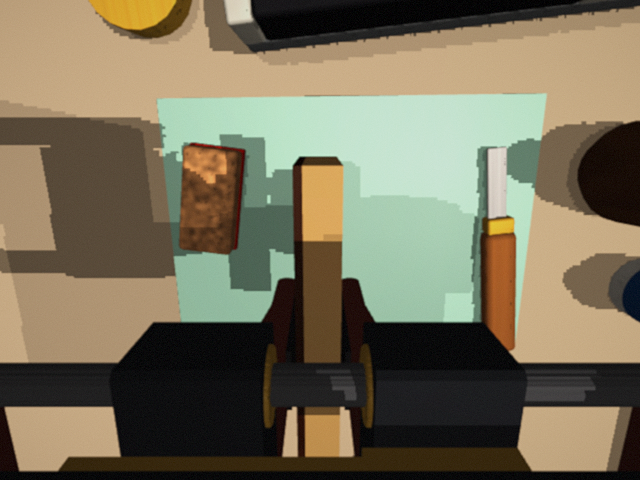

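The wrist view shows the held plaque over free mat between the sanding block (u≈212) and the knife (u≈500), with its dark edge on the left (-x). I'll lower it here.

Emit:
apply_moves(
  targets=[
    {"tx": 0,"ty": 0,"tz": -0.03,"spin": 0},
    {"tx": 0,"ty": 0,"tz": -0.06,"spin": 0},
    {"tx": 0,"ty": 0,"tz": -0.09,"spin": 0},
    {"tx": 0,"ty": 0,"tz": -0.11,"spin": 0},
    {"tx": 0,"ty": 0,"tz": -0.12,"spin": 0},
    {"tx": 0,"ty": 0,"tz": -0.125,"spin": 0},
    {"tx": 0,"ty": 0,"tz": -0.128,"spin": 0},
    {"tx": 0,"ty": 0,"tz": -0.129,"spin": 0},
  ],
)

```text
t: 8.05
ee_pos: [493.5, 5.5, 21.1]
orientation: [2.221, 2.221, 0.001]
ft_force: [0.8, 0.5, -0.3]
width: 16.1
grasp_force: 30.0
```

Emit:
apply_moves(
  targets=[
    {"tx": 0,"ty": 0,"tz": -0.0005,"spin": 0},
    {"tx": 0,"ty": 0,"tz": -0.0005,"spin": 0},
    {"tx": 0,"ty": 0,"tz": -0.001,"spin": 0},
    {"tx": 0,"ty": 0,"tz": -0.001,"spin": 0},
    {"tx": 0,"ty": 0,"tz": -0.001,"spin": 0},
    {"tx": 0,"ty": 0,"tz": -0.001,"spin": 0},
    {"tx": 0,"ty": 0,"tz": -0.001,"spin": 0},
    {"tx": 0,"ty": 0,"tz": -0.001,"spin": 0},
  ],
)

```text
t: 8.85
ee_pos: [493.3, 5.5, 20.1]
orientation: [2.221, 2.221, 0.001]
ft_force: [-0.2, -0.7, 7.0]
width: 15.9
grasp_force: 30.0
```

Emit:
apply_moves(
  targets=[
    {"tx": 0,"ty": 0,"tz": 0,"spin": 0},
    {"tx": 0,"ty": 0,"tz": 0,"spin": 0},
    {"tx": 0,"ty": 0,"tz": 0,"spin": 0},
    {"tx": 0,"ty": 0,"tz": 0,"spin": 0},
    {"tx": 0,"ty": 0,"tz": 0.005,"spin": 0},
    {"tx": 0,"ty": 0,"tz": 0.012,"spin": 0},
    {"tx": 0,"ty": 0,"tz": 0.02,"spin": 0},
    {"tx": 0,"ty": 0,"tz": 0.023,"spin": 0},
  ],
  gripper=-1,
)

```text
t: 9.65
ee_pos: [493.6, 5.5, 43.9]
orientation: [2.22, 2.221, 0.002]
ft_force: [0.8, 0.3, -0.7]
width: 76.4
grasp_force: 0.0
```

Emit:
apply_moves(
  targets=[
    {"tx": 0.01,"ty": 0,"tz": 0,"spin": 0},
    {"tx": 0.022,"ty": 0,"tz": 0,"spin": 0},
    {"tx": 0.029,"ty": 0,"tz": 0,"spin": 0},
    {"tx": 0.036,"ty": 0,"tz": 0,"spin": 0},
    {"tx": 0.043,"ty": 0,"tz": 0,"spin": 0},
    {"tx": 0.05,"ty": 0,"tz": 0,"spin": 0},
    {"tx": 0.056,"ty": 0,"tz": 0,"spin": 0},
    {"tx": 0.06,"ty": 0,"tz": 0,"spin": 0},
  ],
)

```text
t: 10.45
ee_pos: [553.6, 5.5, 42.6]
orientation: [2.221, 2.222, 0.0]
ft_force: [0.2, -0.1, -0.0]
width: 88.0
grasp_force: 0.0
```

Emit:
apply_moves(
  targets=[
    {"tx": 0,"ty": 0,"tz": 0,"spin": 0},
    {"tx": 0,"ty": 0,"tz": 0.0,"spin": 0},
    {"tx": 0,"ty": 0,"tz": 0.02,"spin": 0},
    {"tx": -0.005,"ty": 0,"tz": 0.05,"spin": 0},
    {"tx": -0.015,"ty": 0,"tz": 0.08,"spin": 0},
    {"tx": -0.02,"ty": 0,"tz": 0.11,"spin": 0},
    {"tx": -0.02,"ty": 0,"tz": 0.13,"spin": 0},
    {"tx": -0.02,"ty": 0,"tz": 0.13,"spin": 0},
  ],
)

```text
t: 11.25
ee_pos: [534.3, 5.5, 175.4]
orientation: [2.218, 2.219, 0.006]
ft_force: [-0.5, -0.2, -0.1]
width: 87.5
grasp_force: 0.0
```

Run:
```python
from h import *
c=cam("wrist");im=ctrl.get_image("wrist");cv2.imwrite("pics/w3.png",im[:,:,::-1]);np.save("w3.npy",np.array([c[1],c[2]]))
o=ctrl.get_obs();print(o["ee_pos"],o["orientation"],o["width"],o["t"])
for t in("plaque",):
    for d in ctrl.outline_of(t,"wrist")[:3]:
        ys,xs=np.nonzero(d["pixels"])
        W=np.array([onz("wrist",p,19,c) for p in list(zip(xs,ys))],np.float32);print(t,d["box"],d["score"],cv2.minAreaRect(W))
    for d in ctrl.pinpoint(t,"wrist"):print(d["uv"],d["score"],onz("wrist",d["uv"],3,c))
```

```text
[533.43335088   5.51436428 173.73006377] [2.21968868 2.2204659  0.00296022] 87.82045050426792 11.3
plaque [142.2, 441.9, 189.6, 471.5] 0.8 ((391.8233337402344, -228.89537048339844), (50.636474609375, 26.24517059326172), 39.53434371948242)
plaque [275.2, 144.4, 342.9, 293.0] 0.56 ((525.5458374023438, 6.051399230957031), (50.58881378173828, 120.27995300292969), 0.06185726076364517)
[310.9, 219.6] 0.67 [527.76576363   3.79105155]
```

View pics/w3.png

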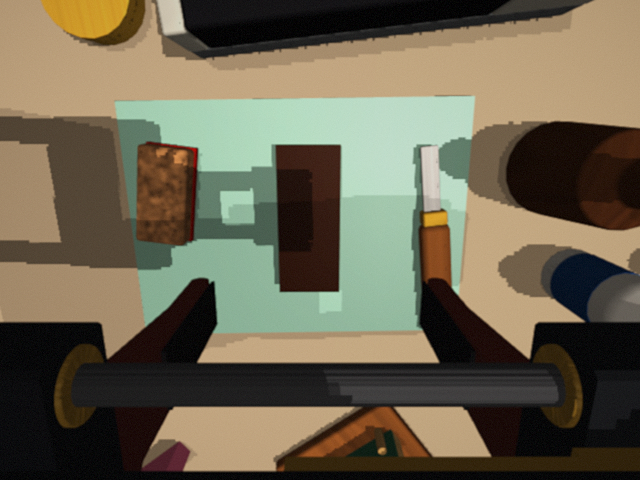

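The plaque lies dark face up at about (525.5, 6) mm with yaw near 0; in the picture it spans (276..340, 145..292). Next is the lid.

Emit:
apply_moves(
  targets=[
    {"tx": 0,"ty": 0.02,"tz": 0.04,"spin": 0},
    {"tx": -0.01,"ty": 0.05,"tz": 0.08,"spin": 0},
    {"tx": -0.03,"ty": 0.08,"tz": 0.09,"spin": 0},
    {"tx": -0.05,"ty": 0.12,"tz": 0.09,"spin": 0},
    {"tx": -0.07,"ty": 0.16,"tz": 0.09,"spin": 0},
    {"tx": -0.09,"ty": 0.2,"tz": 0.09,"spin": 0},
    {"tx": -0.11,"ty": 0.23,"tz": 0.09,"spin": 0},
    {"tx": -0.12,"ty": 0.25,"tz": 0.09,"spin": 0},
  ],
  gripper=-0.3,
)

```text
t: 12.2
ee_pos: [410.6, 256.9, 260.9]
orientation: [-2.218, -2.223, 0.005]
ft_force: [0.6, 0.6, -0.3]
width: 56.8
grasp_force: 0.0
```

Run:
```python
from h import *
c=cam("wrist");im=ctrl.get_image("wrist");cv2.imwrite("pics/w4.png",im[:,:,::-1]);np.save("w4.npy",np.array([c[1],c[2]]))
o=ctrl.get_obs();print(o["ee_pos"],o["orientation"],o["width"],o["t"])
uv={}
for n in("wrist","top","scene"):
    if n!="wrist": ctrl.get_image(n)
    for t in("lid_handle","lid_hinge","engraver","nest"):
        ds=ctrl.pinpoint(t,n)[:2];print(n,t,[(np.round(d["uv"],1).tolist(),round(d["score"],2)) for d in ds])
        if ds: uv[n,t]=ds[0]["uv"]
def tri(t,ns):
    A=np.zeros((3,3));b=np.zeros(3);rs=[ray(n,uv[n,t],c if n=="wrist" else None) for n in ns if (n,t) in uv]
    for p,d in rs:
        d=d/np.linalg.norm(d);P=np.eye(3)-np.outer(d,d);A+=P;b+=P@p
    x=np.linalg.solve(A,b);print(t,ns,x.round(1),[round(float(np.linalg.norm(np.cross(x-p,d/np.linalg.norm(d)))),1) for p,d in rs])
for t in("lid_handle","lid_hinge","engraver"):
    for ns in(("wrist","top","scene"),("top","scene")): 
        try: tri(t,ns)
        except Exception as e: print(t,e)
```

```text
[410.18778974 258.50496756 260.98890365] [-2.21711084 -2.22271267  0.0039687 ] 57.121166157845956 12.25
wrist lid_handle [([297.4, 185.4], 0.81)]
wrist lid_hinge [([298.4, 182.8], 0.73), ([597.5, 141.3], 0.58)]
wrist engraver [([470.9, 174.2], 0.64)]
wrist nest []
top lid_handle [([167.8, 276.9], 0.82)]
top lid_hinge [([166.7, 188.1], 0.9), ([401.5, 203.6], 0.21)]
top engraver [([185.8, 215.9], 0.69)]
top nest []
scene lid_handle [([485.7, 193.9], 0.79)]
scene lid_hinge [([492.1, 304.9], 0.76)]
scene engraver [([465.6, 288.5], 0.74), ([310.4, 355.2], 0.44)]
scene nest []
lid_handle ('wrist', 'top', 'scene') [397.2 293.5 154.2] [2.4, 3.4, 4.6]
lid_handle ('top', 'scene') [398.3 294.1 154.3] [3.8, 3.8]
lid_hinge ('wrist', 'top', 'scene') [547.9 310.8  82.4] [157.5, 89.0, 74.3]
lid_hinge ('top', 'scene') [635.1 315.9 101.6] [1.1, 1.1]
engraver ('wrist', 'top', 'scene') [564.5 283.3  12.2] [3.5, 5.9, 3.0]
engraver ('top', 'scene') [568.5 279.4  26.2] [2.1, 2.1]
```

View pics/w4.png

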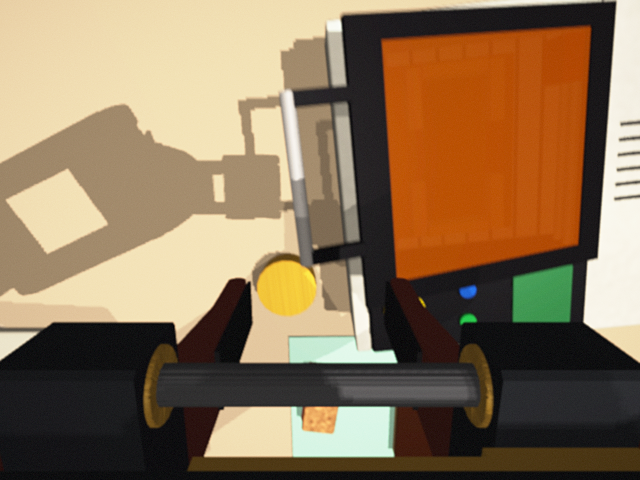

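Run:
```python
from h import *
K=cam("wrist")[0];r,t=np.load("w4.npy");c=(K,r,t)
im=cv2.imread("pics/w4.png");
# bar edges by row: brightest neutral pixels left of walls
hsv=cv2.cvtColor(im,cv2.COLOR_BGR2HSV)
P=[]
for row in range(105,245,6):
    s=hsv[row,275:316];x=np.nonzero(s[:,1]<50)[0]+275
    if len(x)>5: P.append(((x.min()+x.max()+1)/2,row,x.min(),x.max()))
print(P[::3])
for z in(148,154,160):
    W=np.array([onz("wrist",p[:2],z,c) for p in P]);v=np.linalg.svd(W-W.mean(0))[2][0];v*=np.sign(v[1]);print(z,W.mean(0),np.degrees(np.arctan2(v[1],v[0])),[onz("wrist",p,z,c).round(1) for p in((288,92),(306,262))])
# front wall upper outer edges at z=85
for p in((329,22),(343,22),(357,345),(370,345)):print(p,onz("wrist",p,85,c))
```

```text
[(np.float64(289.5), 105, np.int64(281), np.int64(297)), (np.float64(290.5), 123, np.int64(283), np.int64(297)), (np.float64(293.0), 141, np.int64(286), np.int64(299)), (np.float64(295.5), 159, np.int64(288), np.int64(302)), (np.float64(297.5), 177, np.int64(290), np.int64(304)), (np.float64(299.5), 195, np.int64(293), np.int64(305)), (np.float64(302.0), 213, np.int64(295), np.int64(308)), (np.float64(304.0), 231, np.int64(297), np.int64(310))]
148 [394.77540212 298.3205224 ] 96.21617377026867 [array([389.5, 351. ]), array([400.3, 236.9])]
154 [395.09847184 298.9568882 ] 96.21617377026865 [array([390. , 350.5]), array([400.5, 238.9])]
160 [395.42154156 299.593254  ] 96.21617377026867 [array([390.4, 350. ]), array([400.7, 240.9])]
(329, 22) [416.65697907 405.94980795]
(343, 22) [427.17984124 405.95425893]
(357, 345) [444.83699696 135.64390309]
(370, 345) [456.86001469 135.68393861]
```

The handle bar runs from (288,92) to (306,262) in the picture, which puts the lid at about 0.25 rad and the engraver's yaw at about +6°. I'll pinch the handle.

Emit:
apply_moves(
  targets=[
    {"tx": -0.008,"ty": 0.018,"tz": 0,"spin": 3},
    {"tx": -0.015,"ty": 0.036,"tz": 0,"spin": 6},
    {"tx": -0.015,"ty": 0.036,"tz": -0.02,"spin": 6},
    {"tx": -0.015,"ty": 0.036,"tz": -0.05,"spin": 6},
    {"tx": -0.015,"ty": 0.036,"tz": -0.08,"spin": 6},
    {"tx": -0.015,"ty": 0.036,"tz": -0.105,"spin": 6},
    {"tx": -0.015,"ty": 0.036,"tz": -0.12,"spin": 6},
    {"tx": -0.015,"ty": 0.036,"tz": -0.125,"spin": 6},
  ],
  gripper=0.3,
)

```text
t: 13.75
ee_pos: [397.1, 290.9, 136.1]
orientation: [-2.101, -2.335, 0.004]
ft_force: [0.3, -0.5, 1.0]
width: 30.9
grasp_force: 0.0
```

Emit:
apply_moves(
  targets=[
    {"tx": 0,"ty": 0,"tz": 0,"spin": 0},
    {"tx": 0,"ty": 0,"tz": 0,"spin": 0},
    {"tx": 0,"ty": 0,"tz": 0,"spin": 0},
    {"tx": 0,"ty": 0,"tz": 0,"spin": 0},
    {"tx": 0,"ty": 0,"tz": 0,"spin": 0},
    {"tx": 0,"ty": 0,"tz": 0,"spin": 0},
    {"tx": 0,"ty": 0,"tz": 0,"spin": 0},
    {"tx": 0,"ty": 0,"tz": 0,"spin": 0},
  ],
  gripper=1,
)

```text
t: 14.55
ee_pos: [397.5, 291.7, 138.0]
orientation: [-2.101, -2.334, 0.0]
ft_force: [-5.6, 1.7, 2.3]
width: 9.2
grasp_force: 30.0
```

Run:
```python
from h import *
o=ctrl.get_obs();print({k:np.round(o[k],2) for k in("ee_pos","orientation","width","grasp_force","ft_force")})
b=.2725;a=np.radians(6.1)
# spaced arc from b to 1.70+.016
def arc(th):return 247*(np.cos(b)-np.cos(th)),247*(np.sin(th)-np.sin(b))
for k in range(1,25):
    th=b+(1.70-b)*k/24;d,z=arc(th);print(k,[round(float(v)/1000,3) for v in(d*np.cos(a),d*np.sin(a),z)])
```

```text
{'ee_pos': array([397.49, 291.74, 138.  ]), 'orientation': array([-2.1 , -2.33,  0.  ]), 'width': np.float64(9.18), 'grasp_force': np.float64(29.98), 'ft_force': array([-5.62,  1.69,  2.34])}
1 [0.004, 0.0, 0.014]
2 [0.01, 0.001, 0.028]
3 [0.015, 0.002, 0.041]
4 [0.022, 0.002, 0.054]
5 [0.03, 0.003, 0.067]
6 [0.038, 0.004, 0.079]
7 [0.047, 0.005, 0.091]
8 [0.057, 0.006, 0.102]
9 [0.067, 0.007, 0.112]
10 [0.078, 0.008, 0.122]
11 [0.089, 0.01, 0.131]
12 [0.101, 0.011, 0.14]
13 [0.113, 0.012, 0.147]
14 [0.126, 0.013, 0.154]
15 [0.14, 0.015, 0.16]
16 [0.153, 0.016, 0.166]
17 [0.167, 0.018, 0.17]
18 [0.181, 0.019, 0.174]
19 [0.195, 0.021, 0.177]
20 [0.21, 0.022, 0.179]
21 [0.224, 0.024, 0.18]
22 [0.239, 0.026, 0.181]
23 [0.254, 0.027, 0.18]
24 [0.268, 0.029, 0.178]
```

Emit:
apply_moves(
  targets=[
    {"tx": 0.004,"ty": 0,"tz": 0.014,"spin": 0},
    {"tx": 0.01,"ty": 0.001,"tz": 0.028,"spin": 0},
    {"tx": 0.015,"ty": 0.002,"tz": 0.041,"spin": 0},
    {"tx": 0.022,"ty": 0.002,"tz": 0.054,"spin": 0},
    {"tx": 0.03,"ty": 0.003,"tz": 0.067,"spin": 0},
    {"tx": 0.038,"ty": 0.004,"tz": 0.079,"spin": 0},
    {"tx": 0.047,"ty": 0.005,"tz": 0.091,"spin": 0},
    {"tx": 0.057,"ty": 0.006,"tz": 0.102,"spin": 0},
  ],
)

```text
t: 15.35
ee_pos: [452.8, 297.9, 240.1]
orientation: [-2.099, -2.332, 0.005]
ft_force: [-11.8, 5.0, 2.6]
width: 9.0
grasp_force: 30.0
```

Emit:
apply_moves(
  targets=[
    {"tx": 0.01,"ty": 0.001,"tz": 0.01,"spin": 0},
    {"tx": 0.021,"ty": 0.002,"tz": 0.02,"spin": 0},
    {"tx": 0.032,"ty": 0.004,"tz": 0.029,"spin": 0},
    {"tx": 0.044,"ty": 0.005,"tz": 0.038,"spin": 0},
    {"tx": 0.056,"ty": 0.006,"tz": 0.045,"spin": 0},
    {"tx": 0.069,"ty": 0.007,"tz": 0.052,"spin": 0},
    {"tx": 0.083,"ty": 0.009,"tz": 0.058,"spin": 0},
    {"tx": 0.096,"ty": 0.01,"tz": 0.064,"spin": 0},
  ],
)

```text
t: 16.15
ee_pos: [550.7, 308.5, 305.6]
orientation: [-2.1, -2.334, -0.002]
ft_force: [-5.1, 5.9, 2.4]
width: 9.0
grasp_force: 30.0
```

Emit:
apply_moves(
  targets=[
    {"tx": 0.014,"ty": 0.002,"tz": 0.004,"spin": 0},
    {"tx": 0.028,"ty": 0.003,"tz": 0.008,"spin": 0},
    {"tx": 0.042,"ty": 0.005,"tz": 0.011,"spin": 0},
    {"tx": 0.057,"ty": 0.006,"tz": 0.013,"spin": 0},
    {"tx": 0.071,"ty": 0.008,"tz": 0.014,"spin": 0},
    {"tx": 0.086,"ty": 0.01,"tz": 0.015,"spin": 0},
    {"tx": 0.101,"ty": 0.011,"tz": 0.014,"spin": 0},
    {"tx": 0.115,"ty": 0.013,"tz": 0.012,"spin": 0},
  ],
)

```text
t: 16.95
ee_pos: [666.7, 320.7, 317.1]
orientation: [2.101, 2.335, 0.002]
ft_force: [-2.5, -1.0, 5.4]
width: 9.1
grasp_force: 30.0
```

Emit:
apply_moves(
  targets=[
    {"tx": 0,"ty": 0,"tz": 0,"spin": 0},
    {"tx": 0,"ty": 0,"tz": 0,"spin": 0},
    {"tx": 0,"ty": 0,"tz": 0,"spin": 0},
    {"tx": 0,"ty": 0,"tz": 0.01,"spin": 0},
    {"tx": 0,"ty": 0,"tz": 0.035,"spin": 0},
    {"tx": 0,"ty": 0,"tz": 0.065,"spin": 0},
    {"tx": -0.03,"ty": 0,"tz": 0.07,"spin": 0},
    {"tx": -0.07,"ty": -0.005,"tz": 0.07,"spin": 0},
  ],
  gripper=0.3,
)

```text
t: 17.75
ee_pos: [596.5, 315.9, 387.9]
orientation: [2.101, 2.333, 0.006]
ft_force: [-0.2, -0.1, -0.9]
width: 31.1
grasp_force: 0.0
```

Emit:
apply_moves(
  targets=[
    {"tx": -0.03,"ty": 0,"tz": 0,"spin": 0},
    {"tx": -0.065,"ty": -0.005,"tz": -0.01,"spin": 0},
    {"tx": -0.08,"ty": -0.01,"tz": -0.04,"spin": 0},
    {"tx": -0.085,"ty": -0.01,"tz": -0.08,"spin": 0},
    {"tx": -0.085,"ty": -0.01,"tz": -0.11,"spin": 0},
    {"tx": -0.085,"ty": -0.01,"tz": -0.13,"spin": 0},
    {"tx": -0.085,"ty": -0.01,"tz": -0.13,"spin": 0},
    {"tx": -0.085,"ty": -0.01,"tz": -0.13,"spin": 0},
  ],
)

```text
t: 18.55
ee_pos: [511.2, 305.8, 256.8]
orientation: [2.101, 2.335, 0.001]
ft_force: [-0.0, -1.0, 0.7]
width: 30.9
grasp_force: 0.0
```

Run:
```python
from h import *
c=cam("wrist");im=ctrl.get_image("wrist");cv2.imwrite("pics/w5.png",im[:,:,::-1]);np.save("w5.npy",np.array([c[1],c[2]]))
o=ctrl.get_obs();print(o["ee_pos"],o["orientation"],o["width"],o["t"])
for n in("wrist","top","scene"):
    cc=c if n=="wrist" else None
    if n!="wrist": ctrl.get_image(n)
    for t,z in(("nest",42),("engraver",0),("plaque",19)):
        print(n,t,[(np.round(d["uv"],1).tolist(),round(d["score"],2),onz(n,d["uv"],z,cc).round(1)) for d in ctrl.pinpoint(t,n)[:2]])
```

```text
[511.71407074 306.04086228 257.461914  ] [2.1011148  2.33458569 0.00367962] 31.139979107210713 18.6
wrist nest [([341.2, 207.1], 0.58, array([531.4, 309.3]))]
wrist engraver [([468.8, 217.3], 0.68, array([669.2, 305.1])), ([366.7, 227.2], 0.67, array([564. , 283.3]))]
wrist plaque [([304.9, 446.9], 0.68, array([524.7,  16.3]))]
top nest [([175.1, 229.1], 0.81, array([529.1, 302.2])), ([297.4, 154.9], 0.73, array([748.4, -33. ]))]
top engraver [([185.5, 219.0], 0.93, array([561.7, 283.4])), ([138.5, 159.1], 0.4, array([730.7, 424.1]))]
top plaque [([440.1, 337.5], 0.94, array([ 243. , -452.8])), ([280.2, 234.3], 0.84, array([524.2,   9.9]))]
scene nest [([480.2, 272.7], 0.58, array([533.3, 310.9]))]
scene engraver [([462.1, 289.5], 0.72, array([559.2, 279.9])), ([218.6, 280.5], 0.3, array([ 601.1, -275. ]))]
scene plaque [([244.8, 185.2], 0.86, array([ 346.1, -258.8])), ([157.5, 203.0], 0.76, array([ 422.8, -460.1]))]
```

View pics/w5.png

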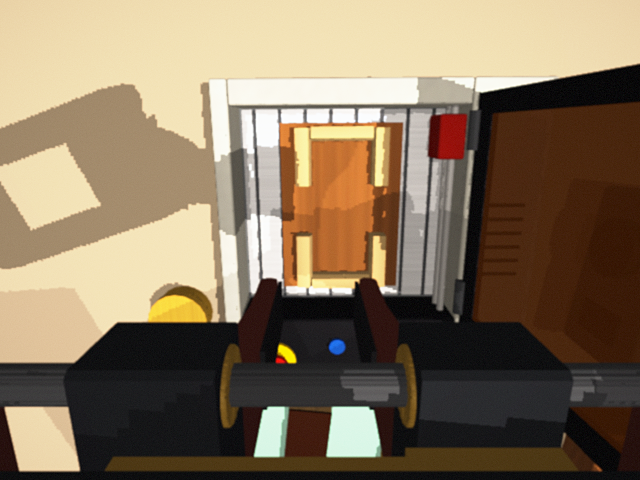

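The lid is wide open. The pocket shows with pale walls spanning u 297..388 and v 127..288. I'll fit the outer rectangle of the walls at z=57.

Run:
```python
from h import *
K=cam("wrist")[0];r,t=np.load("w5.npy");c=(K,r,t)
im=cv2.imread("pics/w5.png");hsv=cv2.cvtColor(im,cv2.COLOR_BGR2HSV)
print(hsv[[132,160,250,260,282,130],[340,303,303,380,340,380]].tolist(),hsv[200,[290,340,395]].tolist())
m=np.zeros(hsv.shape[:2],np.uint8);s=hsv[115:300,280:405];m[115:300,280:405]=((s[...,0]>16)&(s[...,0]<30)&(s[...,1]>70)&(s[...,2]>90))
m=cv2.morphologyEx(m,cv2.MORPH_OPEN,np.ones((3,3)))
ys,xs=np.nonzero(m);print(len(xs),xs.min(),xs.max(),ys.min(),ys.max())
W=np.array([onz("wrist",p,57,c) for p in zip(xs,ys)],np.float32);q=cv2.minAreaRect(W);print(q)
# edges per side in engraver-aligned coordinates
ca,sa=np.cos(np.radians(6.1)),np.sin(np.radians(6.1));E=(W-[531,308])@np.array([[ca,-sa],[sa,ca]])
print([np.percentile(E[:,i],[0,.5,99.5,100]).round(1).tolist() for i in(0,1)])
for row in (150,170,245,262): print(row,[int(x) for x in np.nonzero(np.diff(m[row].astype(int)))[0]])
for col in (325,340,355): print(col,[int(x) for x in np.nonzero(np.diff(m[:,col].astype(int)))[0]])
# floor edge of pocket
for col in(330,345): print(hsv[134:144,col].tolist(),hsv[266:292:2,col].tolist())
```

```text
[[26, 86, 251], [27, 83, 252], [23, 108, 248], [23, 112, 247], [23, 110, 248], [27, 82, 252]] [[12, 193, 135], [13, 185, 220], [12, 186, 92]]
5008 294 389 126 288
((530.6280517578125, 308.2377624511719), (82.67807006835938, 148.50611877441406), 6.357426166534424)
[[-41.9, -41.3, 40.7, 41.3], [-74.0, -73.0, 74.4, 74.4]]
150 [294, 310, 371, 388]
170 [295, 310, 370, 387]
245 [296, 311, 369, 384]
262 [296, 311, 368, 384]
325 [125, 139, 272, 287]
340 [125, 139, 272, 287]
355 [125, 139, 272, 281]
[[27, 83, 251], [27, 82, 252], [27, 84, 253], [26, 96, 250], [21, 122, 209], [18, 135, 170], [16, 154, 175], [12, 177, 186], [13, 193, 194], [13, 194, 193]] [[13, 188, 180], [13, 191, 183], [13, 189, 177], [16, 133, 107], [17, 136, 135], [18, 137, 156], [17, 134, 196], [24, 104, 251], [23, 107, 249], [23, 108, 247], [23, 111, 248], [17, 110, 206], [165, 14, 107]]
[[27, 81, 251], [27, 80, 252], [27, 80, 253], [26, 96, 250], [21, 122, 224], [18, 136, 182], [15, 152, 174], [13, 178, 191], [12, 188, 199], [12, 193, 197]] [[13, 190, 187], [13, 191, 188], [12, 187, 135], [17, 133, 100], [17, 134, 141], [18, 135, 151], [17, 135, 194], [24, 106, 251], [24, 108, 249], [23, 110, 247], [22, 120, 244], [20, 12, 250], [0, 0, 252]]
```

The nest centre is (530.6, 308.2), yaw about 6.2°, and the measured size of 82.7 x 148.5 mm is a good fit. Now I'll fetch the plaque.

Emit:
apply_moves(
  targets=[
    {"tx": 0.002,"ty": -0.03,"tz": 0,"spin": -2},
    {"tx": 0.004,"ty": -0.07,"tz": 0,"spin": -4},
    {"tx": 0.006,"ty": -0.115,"tz": 0,"spin": -6},
    {"tx": 0.008,"ty": -0.16,"tz": 0,"spin": -6},
    {"tx": 0.01,"ty": -0.205,"tz": -0.01,"spin": -6},
    {"tx": 0.012,"ty": -0.25,"tz": -0.03,"spin": -6},
    {"tx": 0.014,"ty": -0.285,"tz": -0.06,"spin": -6},
    {"tx": 0.014,"ty": -0.3,"tz": -0.085,"spin": -6},
  ],
  gripper=-0.68,
)

```text
t: 19.95
ee_pos: [524.9, 2.8, 169.9]
orientation: [2.223, 2.219, 0.0]
ft_force: [0.0, 0.1, -0.7]
width: 73.6
grasp_force: 0.0
```

Run:
```python
from h import *
c=cam("wrist");im=ctrl.get_image("wrist");cv2.imwrite("pics/w6.png",im[:,:,::-1])
o=ctrl.get_obs();print(o["ee_pos"],o["orientation"],o["width"],o["t"])
hsv=cv2.cvtColor(im,cv2.COLOR_RGB2HSV)
for d in ctrl.outline_of("plaque","wrist")[:2]:
    ys,xs=np.nonzero(d["pixels"]);W=np.array([onz("wrist",p,19,c) for p in zip(xs,ys)],np.float32);print(d["box"],d["score"],cv2.minAreaRect(W))
m=((hsv[...,2]<75)|(hsv[...,0]<15)).astype(np.uint8);m[:125]=0;m[330:]=0;m[:,:260]=0;m[:,355:]=0
n,l,s,_=cv2.connectedComponentsWithStats(m);i=1+s[1:,4].argmax();ys,xs=np.nonzero(l==i)
W=np.array([onz("wrist",p,19,c) for p in zip(xs,ys)],np.float32);print(s[i],cv2.minAreaRect(W))
```

```text
[522.44025956   2.08138951 166.14640149] [-2.22156063 -2.21649585  0.00700804] 74.04727703530601 20.0
[170.9, 443.1, 201.8, 467.9] 0.65 ((397.82623291015625, -221.15919494628906), (35.90111541748047, 23.076200485229492), 69.54562377929688)
[288.6, 138.6, 353.8, 294.6] 0.61 ((526.1032104492188, 5.584346771240234), (50.733665466308594, 120.34961700439453), 0.07809359580278397)
[ 289  143   65  148 9273] ((525.5411376953125, 5.248710632324219), (49.68171691894531, 118.13945007324219), 0.06956256181001663)
```

Emit:
apply_moves(
  targets=[
    {"tx": 0,"ty": 0,"tz": -0.03,"spin": 0},
    {"tx": 0,"ty": 0,"tz": -0.065,"spin": 0},
    {"tx": 0,"ty": 0,"tz": -0.1,"spin": 0},
    {"tx": 0,"ty": 0,"tz": -0.13,"spin": 0},
    {"tx": 0,"ty": 0,"tz": -0.15,"spin": 0},
    {"tx": 0,"ty": 0,"tz": -0.16,"spin": 0},
    {"tx": 0,"ty": 0,"tz": -0.165,"spin": 0},
    {"tx": 0,"ty": 0,"tz": -0.166,"spin": 0},
  ],
)

```text
t: 20.85
ee_pos: [525.6, 6.0, 5.2]
orientation: [2.22, 2.222, 0.001]
ft_force: [-0.8, -0.6, 0.1]
width: 73.9
grasp_force: 0.0
```

Emit:
apply_moves(
  targets=[
    {"tx": 0,"ty": 0,"tz": 0,"spin": 0},
    {"tx": 0,"ty": 0,"tz": 0,"spin": 0},
    {"tx": 0,"ty": 0,"tz": 0,"spin": 0},
    {"tx": 0,"ty": 0,"tz": 0,"spin": 0},
    {"tx": 0,"ty": 0,"tz": 0,"spin": 0},
    {"tx": 0,"ty": 0,"tz": 0,"spin": 0},
    {"tx": 0,"ty": 0,"tz": 0,"spin": 0},
    {"tx": 0,"ty": 0,"tz": 0,"spin": 0},
  ],
  gripper=1,
)

```text
t: 21.65
ee_pos: [525.6, 5.5, 5.4]
orientation: [2.22, 2.221, 0.002]
ft_force: [-0.3, 0.2, 6.5]
width: 49.6
grasp_force: 30.0
```

Emit:
apply_moves(
  targets=[
    {"tx": 0,"ty": 0,"tz": 0.015,"spin": 0},
    {"tx": 0,"ty": 0,"tz": 0.045,"spin": 0},
    {"tx": 0,"ty": 0,"tz": 0.08,"spin": 0},
    {"tx": 0,"ty": 0,"tz": 0.115,"spin": 0},
    {"tx": 0,"ty": 0,"tz": 0.145,"spin": 0},
    {"tx": 0,"ty": 0.015,"tz": 0.165,"spin": 0},
    {"tx": 0,"ty": 0.04,"tz": 0.165,"spin": 0},
    {"tx": 0,"ty": 0.07,"tz": 0.165,"spin": 0},
  ],
)

```text
t: 22.45
ee_pos: [525.3, 75.7, 171.7]
orientation: [2.222, 2.219, 0.003]
ft_force: [-0.1, 0.6, -1.3]
width: 49.9
grasp_force: 30.0
```

Emit:
apply_moves(
  targets=[
    {"tx": 0,"ty": 0.035,"tz": 0,"spin": 1},
    {"tx": 0.001,"ty": 0.07,"tz": 0,"spin": 2},
    {"tx": 0.002,"ty": 0.11,"tz": 0,"spin": 4},
    {"tx": 0.003,"ty": 0.15,"tz": 0,"spin": 6.2},
    {"tx": 0.004,"ty": 0.19,"tz": 0,"spin": 6.2},
    {"tx": 0.005,"ty": 0.22,"tz": 0,"spin": 6.2},
    {"tx": 0.0055,"ty": 0.2327,"tz": 0,"spin": 6.2},
    {"tx": 0.0055,"ty": 0.2327,"tz": 0,"spin": 6.2},
  ],
)

```text
t: 23.25
ee_pos: [530.2, 309.3, 170.1]
orientation: [2.095, 2.341, 0.0]
ft_force: [-0.0, -0.7, -0.3]
width: 49.7
grasp_force: 30.0
```

Emit:
apply_moves(
  targets=[
    {"tx": 0,"ty": 0,"tz": -0.01,"spin": 0},
    {"tx": 0,"ty": 0,"tz": -0.025,"spin": 0},
    {"tx": 0,"ty": 0,"tz": -0.04,"spin": 0},
    {"tx": 0,"ty": 0,"tz": -0.05,"spin": 0},
    {"tx": 0,"ty": 0,"tz": -0.05,"spin": 0},
    {"tx": 0,"ty": 0,"tz": -0.05,"spin": 0},
    {"tx": 0,"ty": 0,"tz": -0.05,"spin": 0},
    {"tx": 0,"ty": 0,"tz": -0.05,"spin": 0},
  ],
)

```text
t: 24.05
ee_pos: [530.9, 308.5, 120.3]
orientation: [2.097, 2.339, 0.002]
ft_force: [-0.5, 0.4, -0.9]
width: 49.7
grasp_force: 30.0
```

Run:
```python
from h import *
o=ctrl.get_obs();c=cam("wrist");im=ctrl.get_image("wrist");cv2.imwrite("pics/w7.png",im[:,:,::-1]);np.save("w7.npy",np.array([c[1],c[2]]))
print(o["ee_pos"],o["orientation"],np.degrees(2*np.arctan2(o["orientation"][1],o["orientation"][0]))-90,o["width"],o["grasp_force"],o["t"])
zt=o["ee_pos"][2]+14
for d in ctrl.outline_of("plaque","wrist")[:2]:
    ys,xs=np.nonzero(d["pixels"]);W=np.array([onz("wrist",p,zt,c) for p in zip(xs,ys)],np.float32);print(d["box"],d["score"],cv2.minAreaRect(W))
```

```text
[530.85998368 308.46020065 120.3113693 ] [2.09729605e+00 2.33851070e+00 1.72470958e-03] 6.225240691436483 49.69889535568193 29.999865889549255 24.05
[251.6, 157.4, 387.4, 441.2] 0.61 ((529.052001953125, 308.7426452636719), (50.225486755371094, 121.3759994506836), 6.148332118988037)
```

View pics/w7.png

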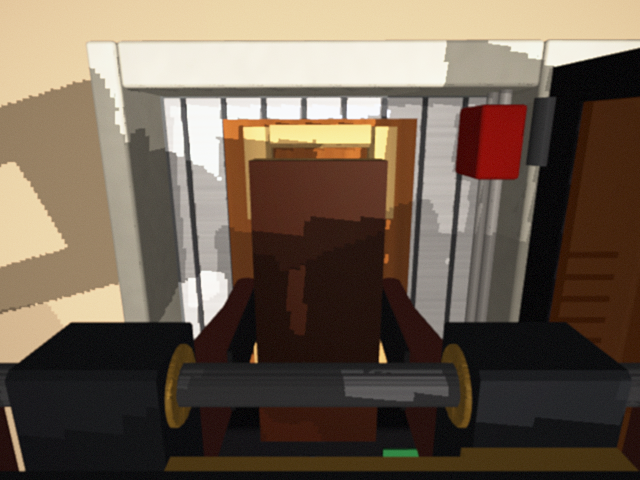

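Seen held, the plaque reads about 1.6 mm further -x than the TCP, which points to camera bias. I'll re-measure the nest from this nearer view.

Run:
```python
from h import *
K=cam("wrist")[0]
def seg(f,rows,lo,hi):
    r,t=np.load(f+".npy");c=(K,r,t);hsv=cv2.cvtColor(cv2.imread(f"pics/{f}.png"),cv2.COLOR_BGR2HSV)
    m=(hsv[...,0]>16)&(hsv[...,0]<32)&(hsv[...,1]>70)&(hsv[...,2]>85)
    for row in rows:
        x=np.nonzero(m[row,lo:hi])[0]+lo
        a=onz("wrist",(x.min(),row),57,c);b=onz("wrist",(x.max()+1,row),57,c);print(f,row,x.min(),x.max(),a.round(1),b.round(1),"width",np.linalg.norm(a-b).round(1),
          "x_eng of mid rel (530.6,308.2):",(((a+b)/2-[530.6,308.2])@[np.cos(.108),np.sin(.108)]).round(2))
    return hsv
h=seg("w5",(132,150,170,245,262,282),285,405)
h=seg("w7",(126,130,134,138,142,146,150),228,412)
print(h[140,232:276:3].tolist(),h[140,366:400:3].tolist())
# held plaque in w2 (tool yaw 0, tcp x 493.6, top of plaque at tcp+33)
r,t=np.load("w2.npy");print([onz("wrist",p,150.4+33,(K,r,t)).round(1) for p in((293.5,200),(343,200))])
```

```text
w5 132 294 389 [482.1 372.7] [564.2 381.3] width 82.6 x_eng of mid rel (530.6,308.2): -0.01
w5 150 295 388 [484.3 357.7] [565.6 366.2] width 81.8 x_eng of mid rel (530.6,308.2): 0.17
w5 170 296 388 [486.7 340.6] [568.2 349.2] width 81.9 x_eng of mid rel (530.6,308.2): 0.81
w5 245 297 384 [493.8 272.4] [574.7 280.9] width 81.4 x_eng of mid rel (530.6,308.2): 0.26
w5 262 297 384 [495.3 256. ] [577.2 264.5] width 82.3 x_eng of mid rel (530.6,308.2): 0.44
w5 282 297 384 [497.1 236.1] [580.1 244.8] width 83.4 x_eng of mid rel (530.6,308.2): 0.66
w7 126 256 387 [488.6 377.4] [558.8 385. ] width 70.6 x_eng of mid rel (530.6,308.2): 0.98
w7 130 243 396 [481.8 374.6] [563.9 383.5] width 82.6 x_eng of mid rel (530.6,308.2): -0.09
w7 134 243 396 [481.9 372.5] [564.2 381.4] width 82.8 x_eng of mid rel (530.6,308.2): -0.08
w7 138 244 396 [482.6 370.5] [564.5 379.3] width 82.4 x_eng of mid rel (530.6,308.2): 0.19
w7 142 245 395 [483.2 368.4] [564.3 377.2] width 81.5 x_eng of mid rel (530.6,308.2): 0.19
w7 146 245 395 [483.4 366.3] [564.7 375.1] width 81.7 x_eng of mid rel (530.6,308.2): 0.19
w7 150 245 395 [483.5 364.2] [565. 373.] width 82.0 x_eng of mid rel (530.6,308.2): 0.2
[[13, 195, 124], [12, 187, 134], [12, 195, 124], [12, 193, 124], [17, 138, 166], [18, 135, 187], [19, 138, 186], [18, 135, 191], [21, 121, 230], [21, 121, 230], [22, 116, 230], [21, 117, 235], [18, 138, 163], [27, 96, 252], [27, 91, 250]] [[27, 85, 249], [27, 94, 251], [17, 145, 121], [23, 113, 239], [27, 89, 249], [26, 88, 249], [26, 94, 250], [19, 135, 193], [18, 134, 183], [18, 136, 178], [16, 154, 156], [12, 196, 121]]
[array([483.9,  54.6]), array([499.8,  54.6])]
```

Both depths agree on the nest (530.8), and both held-plaque views read about 1.7 mm low. The camera therefore has a constant -1.7 mm offset across the fingers, so I'll shift +1.8 mm and insert.

Emit:
apply_moves(
  targets=[
    {"tx": 0.0018,"ty": 0,"tz": 0,"spin": 0},
    {"tx": 0.0018,"ty": 0,"tz": -0.015,"spin": 0},
    {"tx": 0.0018,"ty": 0,"tz": -0.035,"spin": 0},
    {"tx": 0.0018,"ty": 0,"tz": -0.05,"spin": 0},
    {"tx": 0.0018,"ty": 0,"tz": -0.057,"spin": 0},
    {"tx": 0.0018,"ty": 0,"tz": -0.061,"spin": 0},
    {"tx": 0.0018,"ty": 0,"tz": -0.064,"spin": 0},
    {"tx": 0.0018,"ty": 0,"tz": -0.066,"spin": 0},
  ],
)

```text
t: 24.95
ee_pos: [532.6, 308.4, 53.8]
orientation: [2.098, 2.339, 0.001]
ft_force: [-0.7, -0.0, -0.0]
width: 49.4
grasp_force: 30.0
```

Emit:
apply_moves(
  targets=[
    {"tx": 0,"ty": 0,"tz": -0.001,"spin": 0},
    {"tx": 0,"ty": 0,"tz": -0.002,"spin": 0},
    {"tx": 0,"ty": 0,"tz": -0.003,"spin": 0},
    {"tx": 0,"ty": 0,"tz": -0.004,"spin": 0},
    {"tx": 0,"ty": 0,"tz": -0.005,"spin": 0},
    {"tx": 0,"ty": 0,"tz": -0.005,"spin": 0},
    {"tx": 0,"ty": 0,"tz": -0.005,"spin": 0},
    {"tx": 0,"ty": 0,"tz": -0.005,"spin": 0},
  ],
)

```text
t: 25.75
ee_pos: [532.3, 308.2, 48.7]
orientation: [2.098, 2.339, 0.0]
ft_force: [0.5, 0.5, -0.8]
width: 49.9
grasp_force: 30.0
```

Emit:
apply_moves(
  targets=[
    {"tx": 0,"ty": 0,"tz": -0.001,"spin": 0},
    {"tx": 0,"ty": 0,"tz": -0.002,"spin": 0},
    {"tx": 0,"ty": 0,"tz": -0.003,"spin": 0},
    {"tx": 0,"ty": 0,"tz": -0.004,"spin": 0},
    {"tx": 0,"ty": 0,"tz": -0.0045,"spin": 0},
    {"tx": 0,"ty": 0,"tz": -0.005,"spin": 0},
    {"tx": 0,"ty": 0,"tz": -0.005,"spin": 0},
    {"tx": 0,"ty": 0,"tz": -0.005,"spin": 0},
  ],
)

```text
t: 26.55
ee_pos: [532.3, 308.2, 44.4]
orientation: [2.098, 2.339, 0.0]
ft_force: [-2.5, -2.1, 7.5]
width: 49.5
grasp_force: 30.0
```

Emit:
apply_moves(
  targets=[
    {"tx": 0,"ty": 0,"tz": 0,"spin": 0},
    {"tx": 0,"ty": 0,"tz": 0,"spin": 0},
    {"tx": 0,"ty": 0,"tz": 0,"spin": 0},
    {"tx": 0,"ty": 0,"tz": 0,"spin": 0},
    {"tx": 0,"ty": 0,"tz": 0,"spin": 0},
    {"tx": 0,"ty": 0,"tz": 0,"spin": 0},
    {"tx": 0,"ty": 0,"tz": 0.005,"spin": 0},
    {"tx": 0,"ty": 0,"tz": 0.015,"spin": 0},
  ],
  gripper=-0.4,
)

```text
t: 27.35
ee_pos: [531.8, 307.9, 58.5]
orientation: [-2.097, -2.338, 0.002]
ft_force: [0.2, -0.5, 1.6]
width: 61.6
grasp_force: 0.0
```

Emit:
apply_moves(
  targets=[
    {"tx": 0,"ty": 0,"tz": 0.02,"spin": 0},
    {"tx": 0,"ty": 0,"tz": 0.05,"spin": 0},
    {"tx": -0.005,"ty": 0,"tz": 0.09,"spin": 0},
    {"tx": -0.01,"ty": 0,"tz": 0.13,"spin": 0},
    {"tx": -0.02,"ty": 0,"tz": 0.17,"spin": 0},
    {"tx": -0.02,"ty": 0,"tz": 0.19,"spin": 0},
    {"tx": -0.02,"ty": 0,"tz": 0.2,"spin": 0},
    {"tx": -0.02,"ty": 0,"tz": 0.2,"spin": 0},
  ],
)

```text
t: 28.15
ee_pos: [512.9, 308.6, 260.5]
orientation: [2.097, 2.338, 0.005]
ft_force: [0.2, 1.2, -1.0]
width: 61.5
grasp_force: 0.0
```

Run:
```python
from h import *
o=ctrl.get_obs();c=cam("wrist");im=ctrl.get_image("wrist");cv2.imwrite("pics/w8.png",im[:,:,::-1])
print(o["ee_pos"],o["orientation"],o["width"],o["t"])
for d in ctrl.outline_of("plaque","wrist")[:2]:
    ys,xs=np.nonzero(d["pixels"]);W=np.array([onz("wrist",p,58,c) for p in zip(xs,ys)],np.float32);print(d["box"],d["score"],cv2.minAreaRect(W))
```

```text
[512.8691245  308.58465118 260.48149892] [2.09681795 2.3380781  0.00469333] 61.46886446617286 28.15
[313.3, 144.6, 369.3, 275.4] 0.59 ((530.4331665039062, 308.6153259277344), (49.647705078125, 119.54940795898438), 5.921950817108154)
```

View pics/w8.png

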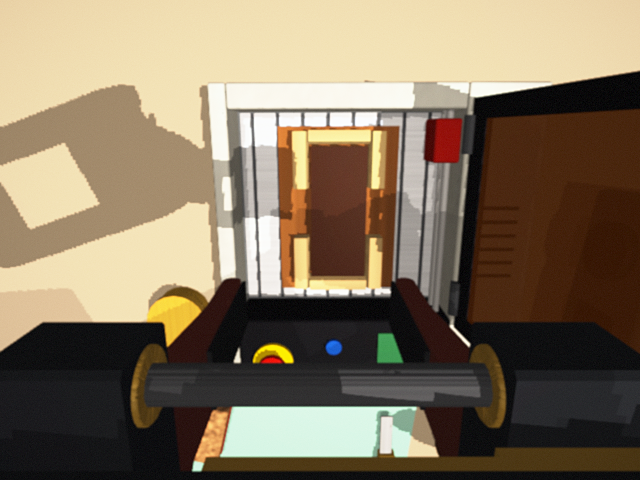

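The plaque sits home at measured (530.4, 308.6), against the nest at (530.7, 308.2). Now to close the lid.

Emit:
apply_moves(
  targets=[
    {"tx": 0,"ty": 0,"tz": 0.04,"spin": 0},
    {"tx": 0,"ty": 0,"tz": 0.085,"spin": 0},
    {"tx": 0,"ty": 0,"tz": 0.127,"spin": 0},
    {"tx": 0.03,"ty": 0.003,"tz": 0.127,"spin": 0},
    {"tx": 0.075,"ty": 0.006,"tz": 0.127,"spin": 0},
    {"tx": 0.115,"ty": 0.01,"tz": 0.127,"spin": 0},
    {"tx": 0.145,"ty": 0.012,"tz": 0.127,"spin": 0},
    {"tx": 0.154,"ty": 0.012,"tz": 0.127,"spin": 0},
  ],
  gripper=0.3,
)

```text
t: 29.05
ee_pos: [668.2, 319.6, 381.8]
orientation: [-2.098, -2.336, 0.006]
ft_force: [-0.7, 0.4, -0.4]
width: 30.9
grasp_force: 0.0
```

Emit:
apply_moves(
  targets=[
    {"tx": 0,"ty": 0,"tz": 0,"spin": 0},
    {"tx": 0,"ty": 0,"tz": -0.01,"spin": 0},
    {"tx": 0,"ty": 0,"tz": -0.025,"spin": 0},
    {"tx": 0,"ty": 0,"tz": -0.045,"spin": 0},
    {"tx": 0,"ty": 0,"tz": -0.06,"spin": 0},
    {"tx": 0,"ty": 0,"tz": -0.068,"spin": 0},
    {"tx": 0,"ty": 0,"tz": -0.07,"spin": 0},
    {"tx": 0,"ty": 0,"tz": -0.07,"spin": 0},
  ],
)

```text
t: 29.85
ee_pos: [666.2, 320.3, 315.8]
orientation: [2.097, 2.339, 0.0]
ft_force: [-0.2, -0.4, -0.1]
width: 30.8
grasp_force: 0.0
```

Emit:
apply_moves(
  targets=[
    {"tx": 0,"ty": 0,"tz": 0,"spin": 0},
    {"tx": 0,"ty": 0,"tz": 0,"spin": 0},
    {"tx": 0,"ty": 0,"tz": 0,"spin": 0},
    {"tx": 0,"ty": 0,"tz": 0,"spin": 0},
    {"tx": 0,"ty": 0,"tz": 0,"spin": 0},
    {"tx": 0,"ty": 0,"tz": 0,"spin": 0},
    {"tx": 0,"ty": 0,"tz": 0,"spin": 0},
    {"tx": 0,"ty": 0,"tz": 0,"spin": 0},
  ],
  gripper=1,
)

```text
t: 30.65
ee_pos: [666.9, 320.4, 316.6]
orientation: [2.097, 2.338, 0.003]
ft_force: [3.1, -0.0, 4.9]
width: 9.4
grasp_force: 30.0
```

Emit:
apply_moves(
  targets=[
    {"tx": -0.014,"ty": -0.002,"tz": 0.002,"spin": 0},
    {"tx": -0.029,"ty": -0.003,"tz": 0.003,"spin": 0},
    {"tx": -0.044,"ty": -0.005,"tz": 0.002,"spin": 0},
    {"tx": -0.058,"ty": -0.007,"tz": 0.001,"spin": 0},
    {"tx": -0.073,"ty": -0.008,"tz": -0.001,"spin": 0},
    {"tx": -0.087,"ty": -0.01,"tz": -0.004,"spin": 0},
    {"tx": -0.101,"ty": -0.011,"tz": -0.008,"spin": 0},
    {"tx": -0.115,"ty": -0.013,"tz": -0.012,"spin": 0},
  ],
)

```text
t: 31.45
ee_pos: [550.8, 307.6, 303.5]
orientation: [-2.097, -2.339, -0.002]
ft_force: [3.0, 4.3, -1.7]
width: 9.4
grasp_force: 30.0
```

Emit:
apply_moves(
  targets=[
    {"tx": -0.013,"ty": -0.001,"tz": -0.006,"spin": 0},
    {"tx": -0.027,"ty": -0.003,"tz": -0.012,"spin": 0},
    {"tx": -0.04,"ty": -0.004,"tz": -0.019,"spin": 0},
    {"tx": -0.052,"ty": -0.005,"tz": -0.026,"spin": 0},
    {"tx": -0.064,"ty": -0.006,"tz": -0.035,"spin": 0},
    {"tx": -0.075,"ty": -0.008,"tz": -0.044,"spin": 0},
    {"tx": -0.086,"ty": -0.009,"tz": -0.054,"spin": 0},
    {"tx": -0.096,"ty": -0.01,"tz": -0.064,"spin": 0},
  ],
)

```text
t: 32.25
ee_pos: [454.7, 297.1, 239.1]
orientation: [2.097, 2.339, 0.0]
ft_force: [3.7, 1.9, -0.5]
width: 9.3
grasp_force: 30.0
```

Emit:
apply_moves(
  targets=[
    {"tx": -0.01,"ty": -0.001,"tz": -0.011,"spin": 0},
    {"tx": -0.019,"ty": -0.002,"tz": -0.023,"spin": 0},
    {"tx": -0.027,"ty": -0.003,"tz": -0.035,"spin": 0},
    {"tx": -0.035,"ty": -0.004,"tz": -0.048,"spin": 0},
    {"tx": -0.042,"ty": -0.004,"tz": -0.061,"spin": 0},
    {"tx": -0.047,"ty": -0.005,"tz": -0.074,"spin": 0},
    {"tx": -0.053,"ty": -0.006,"tz": -0.088,"spin": 0},
    {"tx": -0.057,"ty": -0.006,"tz": -0.102,"spin": 0},
  ],
)

```text
t: 33.05
ee_pos: [397.5, 291.2, 136.9]
orientation: [-2.097, -2.339, 0.0]
ft_force: [2.4, 0.2, 1.2]
width: 9.3
grasp_force: 30.0
```

Emit:
apply_moves(
  targets=[
    {"tx": -0.002,"ty": 0,"tz": -0.008,"spin": 0},
    {"tx": -0.004,"ty": 0,"tz": -0.017,"spin": 0},
    {"tx": -0.006,"ty": -0.001,"tz": -0.026,"spin": 0},
    {"tx": -0.007,"ty": -0.001,"tz": -0.034,"spin": 0},
    {"tx": -0.008,"ty": -0.001,"tz": -0.042,"spin": 0},
    {"tx": -0.009,"ty": -0.001,"tz": -0.049,"spin": 0},
    {"tx": -0.009,"ty": -0.001,"tz": -0.054,"spin": 0},
    {"tx": -0.009,"ty": -0.001,"tz": -0.057,"spin": 0},
  ],
)

```text
t: 33.85
ee_pos: [388.6, 290.1, 80.0]
orientation: [-2.097, -2.338, 0.002]
ft_force: [-5.2, 4.1, 1.1]
width: 8.8
grasp_force: 30.0
```

Emit:
apply_moves(
  targets=[
    {"tx": 0,"ty": 0,"tz": -0.001,"spin": 0},
    {"tx": 0,"ty": 0,"tz": -0.002,"spin": 0},
    {"tx": 0,"ty": 0,"tz": -0.003,"spin": 0},
    {"tx": 0,"ty": 0,"tz": -0.004,"spin": 0},
    {"tx": 0,"ty": 0,"tz": -0.004,"spin": 0},
    {"tx": 0,"ty": 0,"tz": -0.004,"spin": 0},
    {"tx": 0,"ty": 0,"tz": -0.004,"spin": 0},
    {"tx": 0,"ty": 0,"tz": -0.004,"spin": 0},
  ],
)

```text
t: 34.65
ee_pos: [388.5, 290.1, 76.2]
orientation: [-2.097, -2.338, 0.002]
ft_force: [-5.0, 5.0, -0.7]
width: 9.1
grasp_force: 30.0
```

Emit:
apply_moves(
  targets=[
    {"tx": 0,"ty": 0,"tz": -0.001,"spin": 0},
    {"tx": 0,"ty": 0,"tz": -0.002,"spin": 0},
    {"tx": 0,"ty": 0,"tz": -0.003,"spin": 0},
    {"tx": 0,"ty": 0,"tz": -0.003,"spin": 0},
    {"tx": 0,"ty": 0,"tz": -0.003,"spin": 0},
    {"tx": 0,"ty": 0,"tz": -0.003,"spin": 0},
    {"tx": 0,"ty": 0,"tz": -0.003,"spin": 0},
    {"tx": 0,"ty": 0,"tz": -0.003,"spin": 0},
  ],
)

```text
t: 35.45
ee_pos: [388.4, 290.1, 73.1]
orientation: [-2.097, -2.338, 0.002]
ft_force: [-4.1, 5.3, 0.0]
width: 9.0
grasp_force: 30.0
```

Emit:
apply_moves(
  targets=[
    {"tx": 0,"ty": 0,"tz": -0.001,"spin": 0},
    {"tx": 0,"ty": 0,"tz": -0.002,"spin": 0},
    {"tx": 0,"ty": 0,"tz": -0.002,"spin": 0},
    {"tx": 0,"ty": 0,"tz": -0.002,"spin": 0},
    {"tx": 0,"ty": 0,"tz": -0.002,"spin": 0},
    {"tx": 0,"ty": 0,"tz": -0.002,"spin": 0},
    {"tx": 0,"ty": 0,"tz": -0.002,"spin": 0},
    {"tx": 0,"ty": 0,"tz": -0.002,"spin": 0},
  ],
)

```text
t: 36.25
ee_pos: [388.5, 290.2, 72.5]
orientation: [-2.097, -2.338, 0.002]
ft_force: [-9.4, 1.8, 18.7]
width: 8.9
grasp_force: 30.0
```

The upward force at z=72.5 shows the lid is on its stop. I'll release and retreat.

Emit:
apply_moves(
  targets=[
    {"tx": 0,"ty": 0,"tz": 0,"spin": 0},
    {"tx": 0,"ty": 0,"tz": 0,"spin": 0},
    {"tx": 0,"ty": 0,"tz": 0,"spin": 0},
    {"tx": 0,"ty": 0,"tz": 0,"spin": 0},
    {"tx": 0,"ty": 0,"tz": 0.01,"spin": 0},
    {"tx": 0,"ty": 0,"tz": 0.03,"spin": 0},
    {"tx": 0,"ty": 0,"tz": 0.06,"spin": 0},
    {"tx": 0,"ty": 0,"tz": 0.1,"spin": 0},
  ],
  gripper=0.3,
)

```text
t: 37.05
ee_pos: [388.4, 289.5, 172.1]
orientation: [-2.097, -2.338, 0.005]
ft_force: [-0.1, 0.4, -0.0]
width: 30.7
grasp_force: 0.0
```

Emit:
apply_moves(
  targets=[
    {"tx": 0,"ty": -0.02,"tz": 0.04,"spin": 0},
    {"tx": 0,"ty": -0.04,"tz": 0.08,"spin": 0},
    {"tx": 0,"ty": -0.06,"tz": 0.11,"spin": 0},
    {"tx": 0,"ty": -0.06,"tz": 0.12,"spin": 0},
    {"tx": 0,"ty": -0.06,"tz": 0.12,"spin": 0},
    {"tx": 0,"ty": -0.06,"tz": 0.12,"spin": 0},
    {"tx": 0,"ty": -0.06,"tz": 0.12,"spin": 0},
    {"tx": 0,"ty": -0.06,"tz": 0.12,"spin": 0},
  ],
)

```text
t: 37.85
ee_pos: [388.6, 230.4, 290.2]
orientation: [-2.096, -2.339, 0.004]
ft_force: [0.2, 0.7, 0.2]
width: 30.5
grasp_force: 0.0
```

Run:
```python
from h import *
o=ctrl.get_obs();c=cam("wrist");im=ctrl.get_image("wrist");print(o["ee_pos"],o["ft_force"],o["width"],o["t"])
b=ctrl.get_image("scene");cv2.imwrite("pics/f.png",np.hstack([cv2.resize(im,(400,300)),cv2.resize(b,(400,300))])[:,:,::-1])
hsv=cv2.cvtColor(im,cv2.COLOR_RGB2HSV)
for n in("wrist","scene"):
    for d in ctrl.pinpoint("lid_handle",n)[:2]:print(n,d["uv"],d["score"],[onz(n,d["uv"],z,c if n=="wrist" else None).round(1) for z in(92,102,112)])
print("expected handle if closed", np.array([532.4,308.3])-145*np.array([np.cos(.108),np.sin(.108)]))
```

```text
[388.60634532 230.36432648 290.21359836] [0.20177189 0.67635772 0.21851767] 30.53636937608805 37.85
wrist [325.8, 140.9] 0.77 [array([386.5, 292.4]), array([386.3, 292.6]), array([386.1, 292.9])]
scene [476.2, 202.7] 0.65 [array([380.8, 293.3]), array([387.6, 290.7]), array([394.4, 288.1])]
scene [312.6, 355.1] 0.57 [array([778.6, -35.8]), array([781.7, -35.3]), array([784.8, -34.9])]
expected handle if closed [388.24481836 292.67042529]
```

View pics/f.png

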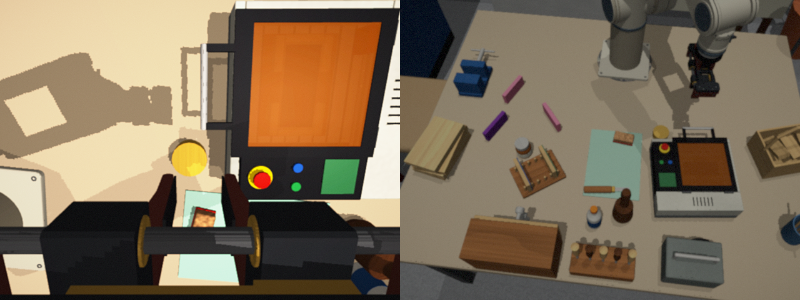

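The lid is flat and the handle sits at the expected closed position; everything else is undisturbed and the arm is clear. Handing in.

```bash
python3 -c "
from workcell import ctrl
print(ctrl.close_job())"
```

```text
the job is handed in; nothing more can be done
None
```

I handed the job in at about 38 s. The walnut plaque went flat on the mat dark face up, then into the engraver's nest, and the lid is closed over it. The hand-in returned no verdict, so success rests on my camera and force checks.

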